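Switch off the channel left on

TASK

One of the four identical push-on push-off keys of the bench switch box is still latched down. Check them by tapping each key lightly with the fingertips, one after another from left to right, without pushing any of them in; then press the latched one down and let go so that it springs up and all four keys stand up. Nothing is to be picked up: only touch the keys, and leave the things round the box where they are.

Things in the scene. Friction and masses are not known exactly. Their poses are not given: they have to be found in the camera images.
- switch_box: fixed flat bench switch box, grey plastic, 100 x 236 x 45 mm; origin at the centre of its underside on the worktop; z up, its y runs along the row of four keys (toward the left key), x away from the robot. Top face 45 mm above the worktop; a 3 mm high frame surrounds each key. A fixed upright sheet of clear glass, 6 mm thick and 700 mm tall, stands on the worktop in the plane y = 0 from x = 0.33 m to the rear wall, to the right of the box: keep the arm on the left of it.
- key_1_top (a point): centre of the top face of the leftmost key as seen from the robot (it moves with the key). The four keys are identical white square caps, 26 x 26 mm, 50 mm apart centre to centre, at +75, +25, -25 and -75 mm along the box's y. A key that is up stands 16 mm above the box's top face (61 mm above the worktop); the latched one is held 5 mm lower (56 mm).
- key_2_top (a point): centre of the top face of the second from the left key as seen from the robot (it moves with the key). The four keys are identical white square caps, 26 x 26 mm, 50 mm apart centre to centre, at +75, +25, -25 and -75 mm along the box's y. A key that is up stands 16 mm above the box's top face (61 mm above the worktop); the latched one is held 5 mm lower (56 mm).
- key_3_top (a point): centre of the top face of the third from the left key as seen from the robot (it moves with the key). The four keys are identical white square caps, 26 x 26 mm, 50 mm apart centre to centre, at +75, +25, -25 and -75 mm along the box's y. A key that is up stands 16 mm above the box's top face (61 mm above the worktop); the latched one is held 5 mm lower (56 mm).
- key_4_top (a point): centre of the top face of the rightmost key as seen from the robot (it moves with the key). The four keys are identical white square caps, 26 x 26 mm, 50 mm apart centre to centre, at +75, +25, -25 and -75 mm along the box's y. A key that is up stands 16 mm above the box's top face (61 mm above the worktop); the latched one is held 5 mm lower (56 mm).
- key_1 (a joint): how far the leftmost key is pressed, in m: 0 = up, about 0.005 = latched down, 0.009 = fully pressed, at its stop. Push-on push-off keys: a key that is up begins to give at about 2.5 N, yields 0.6 N per mm, and latches if it is pressed more than about 7 mm. The latched key does not give below about 5.5 N; pressed on to more than about 7.5 mm (about 7 N; 8 N at the stop) it unlatches and springs up when let go.
- key_2 (a joint): how far the second from the left key is pressed, in m: 0 = up, about 0.005 = latched down, 0.009 = fully pressed, at its stop. Push-on push-off keys: a key that is up begins to give at about 2.5 N, yields 0.6 N per mm, and latches if it is pressed more than about 7 mm. The latched key does not give below about 5.5 N; pressed on to more than about 7.5 mm (about 7 N; 8 N at the stop) it unlatches and springs up when let go.
- key_3 (a joint): how far the third from the left key is pressed, in m: 0 = up, about 0.005 = latched down, 0.009 = fully pressed, at its stop. Push-on push-off keys: a key that is up begins to give at about 2.5 N, yields 0.6 N per mm, and latches if it is pressed more than about 7 mm. The latched key does not give below about 5.5 N; pressed on to more than about 7.5 mm (about 7 N; 8 N at the stop) it unlatches and springs up when let go.
- key_4 (a joint): how far the rightmost key is pressed, in m: 0 = up, about 0.005 = latched down, 0.009 = fully pressed, at its stop. Push-on push-off keys: a key that is up begins to give at about 2.5 N, yields 0.6 N per mm, and latches if it is pressed more than about 7 mm. The latched key does not give below about 5.5 N; pressed on to more than about 7.5 mm (about 7 N; 8 N at the stop) it unlatches and springs up when let go.
- sample_cup: screw-capped sample cup, 62 mm across, 68 mm tall, loose beside the box, no part of the job: leave it where it stands; origin at the centre of its underside.
- timer: flat bench timer, 62 x 66 x 18 mm, loose beside the box, no part of the job: leave it where it stands; origin at the centre of its underside.
- dropper_bottle: small dropper bottle, 22 mm across, 58 mm tall, loose beside the box, no part of the job: leave it where it stands; origin at the centre of its underside.
- oil_bottle: small dropper bottle, 24 mm across, 62 mm tall, loose beside the box, no part of the job: leave it where it stands; origin at the centre of its underside.
- cassette: flat test cassette, 21 x 70 x 5 mm, loose beside the box, no part of the job: leave it where it stands; origin at the centre of its underside.
- marker: marker pen lying down, 17 x 135 x 16 mm, loose beside the box, no part of the job: leave it where it stands; origin at the centre of its underside.

How it is judged (in metres and radians):
On the way, in this order (a step that is already met when the one before it is completed fails the run):
1. the leftmost key is tapped with the fingers (contact force between the fingers and key_1 above 0.5 N and value of joint any of key_1, key_2, key_3, key_4 above 0.004 m), for 0.02 s.
2. the second from the left key is tapped with the fingers (contact force between the fingers and key_2 above 0.5 N and value of joint any of key_1, key_2, key_3, key_4 above 0.004 m), for 0.02 s.
3. the third from the left key is tapped with the fingers (contact force between the fingers and key_3 above 0.5 N and value of joint any of key_1, key_2, key_3, key_4 above 0.004 m), for 0.02 s.
4. the rightmost key is tapped with the fingers (contact force between the fingers and key_4 above 0.5 N and value of joint any of key_1, key_2, key_3, key_4 above 0.004 m), for 0.02 s.
5. the latched key has been pressed and has sprung up: all four keys are up (value of joint each of key_1, key_2, key_3, key_4 below 0.002 m), for 0.1 s.
At the end, for the whole second after the job is handed in: all four keys are up (each pressed less than 2 mm) (all of step 5); the robot touches nothing.
It fails at once if a key that was up is pushed in (more than 6.5 mm) while the latched one is still down ((value of joint key_1 above 0.0065 m and value of joint key_2 above 0.004 m) or (value of joint key_1 above 0.0065 m and value of joint key_3 above 0.004 m) or (value of joint key_1 above 0.0065 m and value of joint key_4 above 0.004 m) or (value of joint key_2 above 0.0065 m and value of joint key_1 above 0.004 m) or (value of joint key_2 above 0.0065 m and value of joint key_3 above 0.004 m) or (value of joint key_2 above 0.0065 m and value of joint key_4 above 0.004 m) or (value of joint key_3 above 0.0065 m and value of joint key_1 above 0.004 m) or (value of joint key_3 above 0.0065 m and value of joint key_2 above 0.004 m) or (value of joint key_3 above 0.0065 m and value of joint key_4 above 0.004 m) or (value of joint key_4 above 0.0065 m and value of joint key_1 above 0.004 m) or (value of joint key_4 above 0.0065 m and value of joint key_2 above 0.004 m) or (value of joint key_4 above 0.0065 m and value of joint key_3 above 0.004 m)).
It fails at once if a thing beside the box is moved more than 15 mm or lifted (distance of any of sample_cup, timer, dropper_bottle, oil_bottle, cassette, marker from where it was at the start of the episode above 0.015 m).
It also fails if it takes over 45 s, if anything falls off the work surface, if the arm or the gripper's body presses on something with over 40 N, if the wrist force passes 120 N, or if a joint passes its speed limit or range.

ROBOT

A 7-joint arm with a two-finger parallel gripper is mounted at the origin on a cart in front of the work surface, level with it; the furniture and walls round the work are solid. World frame = base frame: x ahead of the robot, y to its left, z up, the work surface at z = 0. Lengths are in m, angles in degrees, forces in N, time in s.
With the tool pointing down it reaches from about 0.425 to 0.875 m from the base axis. Payload 4.7 kg.
Tool frame: the origin (TCP) lies at the very end of the fingers, on their centre line; the grasp point (between the pads) lies 19 mm behind it; z points along the fingers, y is the line along which they close (so a half turn about z gives the same grasp; the last joint's range is limited). The gripper opens to 87 mm and grips with 3 to 60 N. Pads are 19 mm wide; open, the fingers measure 117 mm over their backs; the gripper's body (75 mm by 190 mm) begins 51 mm behind the grasp point.
Start: joints at [-63.764, 18.392, -4.016, 83.108, 1.295, 78.541, -3.26], TCP at [0.279, 0.587, 0.223] pointing down, gripper open.
Joint ranges: [-163.93, 163.93], [-17.29, 119.83], [-79.2, 71.16], [3.27, 140.29], [-89.18, 269.18], [5.43, 117.66], [-154.24, 154.24]. Speed limits (degrees/s): [147.25, 147.25, 180, 180, 180, 180, 180].

INTERFACE

Orientations are given as [roll, pitch, yaw] about the fixed x, y, z axes, in that order (R = Rz(yaw) Ry(pitch) Rx(roll)).
In Python, from cell import get_obs, eyes, env gives the robot as it stands.
- The arm moves only by the tool servo_tool, never from a script. Its argument "series" is a list that holds one entry, the list of rows, each a list of 7 numbers: the shift along the tool's x, y, z in units of 300 mm (1.0 is 300 mm), then the turn, a rotation vector about the tool's x, y, z in units of pi rad (1.0 is pi rad), then the opening, from 0 (shut) to 1 (fully open). In form: [[[tx, ty, tz, wx, wy, wz, gripper], ...]]. A call has 1 to 12 rows; each row is the pose to reach, as a shift and turn from the pose commanded when the call began, along the tool's axes at that moment, turning the shorter way round; what a row does not reach only later rows make up. A row lasts 1/12 s, in which the tool goes at most 41.7 mm and 7.16 degrees, less where a joint would pass 70% of its speed; a pose out of reach is approached as far as the arm can. A call with a number of a shift or a turn outside -1 to 1 is refused whole. A call with a gripper value outside its range is refused whole. The fingers move at their own pace and stop on an object; "grip_force" is the grip in N (left out, the last holds). Time passes only in rows, so rows that repeat a pose let the fingers close. It gives the time, the measured TCP pose, the force, the opening and the grip force at its end, in the units of the state.
- get_obs(): the state, without advancing time (a new reading comes with each control period).
- eyes.read_camera(name): name is "side" or "top"; returns a dict with "frame" (384x512x3 uint8, red, green, blue), "depth" (384x512 float32, m along the optical axis (not along the pixel's ray), 0 where there is no reading), "fx", "fy", "cx", "cy" (pixels), "origin" and "rotation" of the camera in the world. Camera axes: x right, y down, z forward; pixel columns grow to the right and rows downward; lengths in m; the calibration is good to about 2 mm. A picture is of the moment at which its call begins.
- env.sign_off(): hands the job in; it is judged then, once.
The state is a dict: "time_s": time; "qpos": joint angles; "joint_velocities": joint speeds; "effort": joint torques, N m; "tool_pos": TCP position; "tool_rot": TCP orientation; "force": force on the tool from outside, world axes, zero at the start; "wrist_torque": the same for the moment, N m; "grip_width": finger opening in m; "grasp_force": force on a finger pad.
Only numpy, scipy, OpenCV 4.12 (cv2) and the standard library are available. Lean on these libraries where they do the work, as an engineer would, in place of code of your own. Each camera call takes 0.05 s, during which the arm holds its last target. There are 200 camera calls.

## Working session

There is one attempt and no reset: what is moved stays moved. The work goes in short steps, Python scripts to look and compute and a tool call to move; the robot and the scene stay as the last step left them, time stands still between calls to the robot, and variables do not carry over. Pictures are saved under pics/ and viewed, at most 10 in all, crops included, and the job is handed in when it is done.

Besides the shell and the picture viewer there is one more tool, called by a JSON object that holds its "op" and its "data". servo_tool: Moves the arm, as the interface text tells. Shifts and turns lie within -1 to 1; 1 stands for 300 mm of shift or pi rad of turn. Its arguments: {"type":"object","properties":{"series":{"type":"array"},"grip_force":{"type":"number"}},"required":["series"]}

```bash
mkdir -p pics; cat > h.py <<'E'
from cell import get_obs, eyes, env
import numpy as np, cv2
def cam(n):
    c=eyes.read_camera(n); d=c["depth"]; v,u=np.mgrid[:384,:512]
    P=np.stack([(u-c["cx"])*d/c["fx"],(v-c["cy"])*d/c["fy"],d],-1)@np.array(c["rotation"]).T+np.array(c["origin"])
    P[d==0]=np.nan
    return c,P
E
python3 - <<'E'
from h import *
o=get_obs(); print({k:np.round(o[k],3) for k in("time_s","tool_pos","tool_rot","force","grip_width")})
for n in("top","side"):
    c,P=cam(n); np.savez(n+".npz",P=P,f=c["frame"]); print(n,c["origin"],c["fx"])
    cv2.imwrite(f"pics/{n}0.png",cv2.cvtColor(c["frame"],cv2.COLOR_RGB2BGR))
E
```

```text
{'time_s': np.float64(0.0), 'tool_pos': array([0.279, 0.587, 0.221]), 'tool_rot': array([-1.79892e+02,  7.00000e-03,  1.54575e+02]), 'force': array([ 0.366, -0.118, -0.026]), 'grip_width': np.float64(0.087)}Traceback (most recent call last):
  File "<stdin>", line 4, in <module>
  File "h.py", line 5, in cam
    P=np.stack([(u-c["cx"])*d/c["fx"],(v-c["cy"])*d/c["fy"],d],-1)@np.array(c["rotation"]).T+np.array(c["origin"])
      ~~~~~~~~~~~~~~~~~~~~~~~~~~~~~~~~~~~~~~~~~~~~~~~~~~~~~~~~~~~~~~~~~~~~~~~~~~~~~~~~~~~~~~^~~~~~~~~~~~~~~~~~~~~~
ValueError: operands could not be broadcast together with shapes (384,512) (3,)
```

```bash
sed -i 's/np.array(c\["rotation"\])/R.from_euler("xyz",c["rotation"],degrees=True).as_matrix()/; 2a from scipy.spatial.transform import Rotation as R' h.py
python3 - <<'E'
from h import *
for n in("top","side"):
    c,P=cam(n); np.savez(n+".npz",P=P,f=c["frame"]); print(n,c["origin"],c["rotation"],c["fx"])
    cv2.imwrite(f"pics/{n}0.png",cv2.cvtColor(c["frame"],cv2.COLOR_RGB2BGR))
    print(np.nanpercentile(P[...,2],[5,25,50,75,95]).round(3))
    # white-ish keys
    f=c["frame"].astype(int); m=(f.min(-1)>150)&(np.ptp(f,axis=-1)<40)&(P[...,2]>.045)&(P[...,2]<.072)
    k,l,s,ce=cv2.connectedComponentsWithStats(m.astype(np.uint8))
    for i in range(1,k):
        if s[i,4]>25: print(ce[i].round(0),s[i],np.median(P[l==i],0).round(4),np.ptp(P[l==i],axis=0).round(3))
E
```

```text
top [0.38173765 0.3336997  0.90621024] [-169.61884913    1.16821463  -91.15252295] 365.08908298694786
[-0.8   -0.001  0.002  0.097  0.35 ]
[483.  71.] [463  68  46   8 107] [ 0.8301 -0.2177  0.0607] [0.017 0.113 0.008]
[205.  76.] [160  70  90  14 410] [0.8372 0.468  0.061 ] [0.041 0.225 0.014]
[440.  77.] [421  74  40   7 101] [ 0.819  -0.1124  0.0607] [0.014 0.098 0.008]
[271. 224.] [ 223  195  100   61 1866] [0.4688 0.3122 0.0466] [0.137 0.233 0.006]
[305. 217.] [299 211  13  13 126] [0.4776 0.2335 0.0611] [0.027 0.027 0.019]
[284. 222.] [278 216  13  13 123] [0.467  0.2824 0.0612] [0.028 0.027 0.02 ]
[264. 227.] [257 221  14  13 124] [0.4567 0.3295 0.0562] [0.028 0.03  0.014]
[243. 232.] [236 226  13  13 123] [0.4459 0.3782 0.0616] [0.027 0.029 0.019]
side [0.51817059 1.11036695 0.55795397] [-1.20837237e+02  2.68338678e-02 -1.78262508e+02] 387.92367756123
[-0.796 -0.     0.141  0.31   0.425]
[167. 135.] [154 113  30  30 172] [ 0.8504 -0.0532  0.0602] [0.077 0.243 0.026]
[281. 183.] [276 180  12   9  65] [0.4841 0.2364 0.0605] [0.03  0.032 0.015]
[285. 193.] [281 190  12  10  70] [0.473  0.2856 0.0604] [0.029 0.05  0.018]
[293. 213.] [272 194  44  36 604] [0.4582 0.3635 0.0465] [0.096 0.148 0.017]
```

View pics/top0.png

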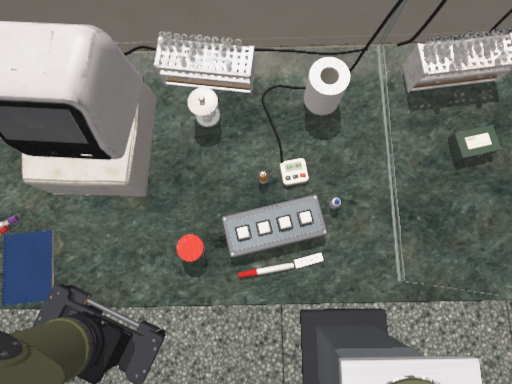

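View pics/side0.png

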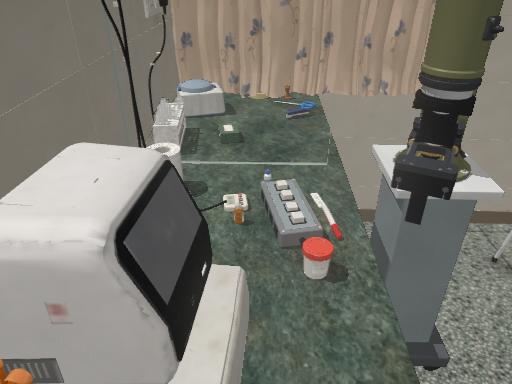

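Top picture: keys at (243,232), (264,227), (284,222) and (305,217), the box in between. The cup's red cap is at (190,248), the marker in front at (280,266), and the bottles at (263,177) and (335,203). The side view agrees. Depth puts key 2 at 56 mm, the latched height.

```bash
cat >> h.py <<'E'
K=np.array([[.4459,.3782],[.4567,.3295],[.467,.2824],[.4776,.2335]])
def to(*ps):
    o=get_obs(); M=R.from_euler("xyz",o["tool_rot"],degrees=True)
    print(round(float(o["time_s"]),2),o["tool_pos"].round(4),o["tool_rot"].round(2),"F",np.round(o["force"],2),o["grip_width"])
    for p in ps: print(p,(M.inv().apply(np.array(p)-o["tool_pos"])/.3).round(4))
E
python3 - <<'E'
from h import *
D=np.load("side.npz"); P=D["P"]; f=D["f"].astype(int)
d=P[...,:2]
for k in K:
    for n in("top","side"):
        P=np.load(n+".npz")["P"]; h=0.053
        m=(np.hypot(*(P[...,:2]-k).transpose(2,0,1))<.022)&(P[...,2]>h)
        q=P[m]; print(n,m.sum(),((q[:,:2].max(0)+q[:,:2].min(0))/2).round(4),np.median(q,0).round(4))
to((*K[0],.12),(*K[0],.075))
E
```

```text
top 126 [0.446  0.3781] [0.4459 0.378  0.0615]
side 104 [0.4489 0.3809] [0.449  0.3851 0.0605]
top 121 [0.4569 0.3293] [0.4567 0.3293 0.0562]
side 69 [0.4589 0.3328] [0.4596 0.3349 0.056 ]
top 127 [0.4671 0.2803] [0.467  0.2807 0.0612]
side 76 [0.4692 0.2845] [0.4705 0.2887 0.0603]
top 128 [0.478  0.2332] [0.4777 0.2333 0.0611]
side 73 [0.4805 0.2343] [0.4814 0.239  0.0603]
0.15 [0.279  0.5867 0.2218] [-179.92    0.    154.57] F [ 0.   -0.14  0.26] 0.08746318941149014
(np.float64(0.4459), np.float64(0.3782), 0.12) [-0.8009 -0.3881  0.3398]
(np.float64(0.4459), np.float64(0.3782), 0.075) [-0.8009 -0.3879  0.4898]
```

{"op": "servo_tool", "data": {"series": [[[-0.803,-0.384,0.3,0,0,0,0],[-0.803,-0.384,0.3,0,0,0,0],[-0.803,-0.384,0.3,0,0,0,0],[-0.803,-0.384,0.3,0,0,0,0],[-0.803,-0.384,0.3,0,0,0,0],[-0.803,-0.384,0.3,0,0,0,0],[-0.803,-0.384,0.3,0,0,0,0],[-0.803,-0.384,0.3,0,0,0,0],[-0.803,-0.384,0.3,0,0,0,0],[-0.803,-0.384,0.48,0,0,0,0],[-0.803,-0.384,0.48,0,0,0,0],[-0.803,-0.384,0.48,0,0,0,0]]], "grip_force": 10}}

```text
time_s: 1.15
tool_pos: [0.4436, 0.379, 0.075]
tool_rot: [-179.6, -0.2, 154.7]
force: [-1.0, -0.6, -0.3]
grip_width: 0.0155
grasp_force: 0.0
```

```bash
python3 - <<'E'
from h import *
to((*(K[0]+[.001,.001]),.061))
c,P=cam("side"); cv2.imwrite("pics/s1.png",cv2.resize(cv2.cvtColor(c["frame"],cv2.COLOR_RGB2BGR)[130:290,220:420],(800,600),interpolation=cv2.INTER_CUBIC))
E
```

```text
1.15 [0.4436 0.379  0.075 ] [-179.62   -0.2   154.72] F [-0.96 -0.64 -0.25] 0.015463634237505164
(np.float64(0.4469), np.float64(0.3792), 0.061) [-0.0098  0.0055  0.0466]
```

View pics/s1.png

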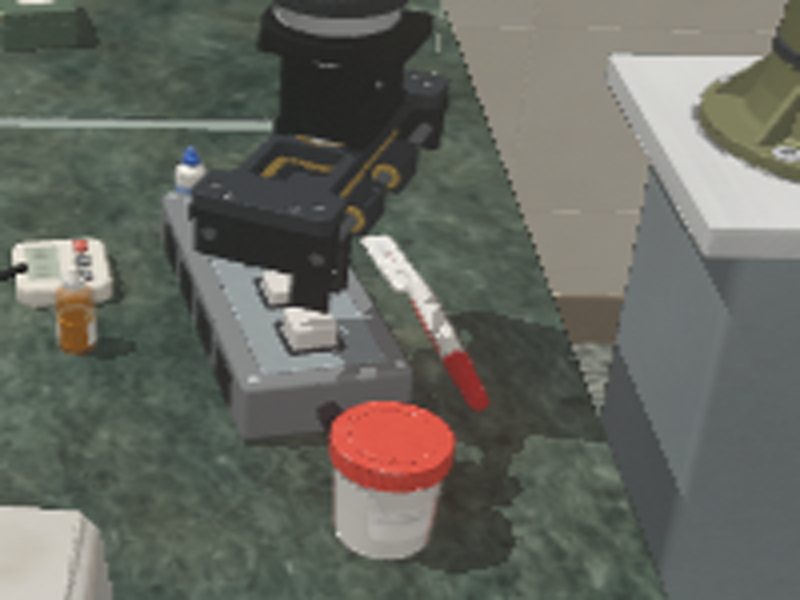

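The crop shows the fingertips just above key 1, around (312,310). I'll let the fingers finish closing and then descend.

{"op": "servo_tool", "data": {"series": [[[0,0,0,0,0,0,0],[0,0,0,0,0,0,0],[0,0,0.01,0,0,0,0],[0,0,0.02,0,0,0,0],[0,0,0.03,0,0,0,0],[0,0,0.03,0,0,0,0],[0,0,0.03,0,0,0,0],[0,0,0.03,0,0,0,0]]]}}

```text
time_s: 1.87
tool_pos: [0.4473, 0.3795, 0.0696]
tool_rot: [180.0, 0.0, 154.6]
force: [-0.3, 0.2, 0.2]
grip_width: 0.0005
grasp_force: 0.0
```

{"op": "servo_tool", "data": {"series": [[[0,0,0.012,0,0,0,0],[0,0,0.02,0,0,0,0],[0,0,0.024,0,0,0,0],[0,0,0.028,0,0,0,0],[0,0,0.03,0,0,0,0],[0,0,0.03,0,0,0,0],[0,0,0.03,0,0,0,0]]]}}

```text
time_s: 2.45
tool_pos: [0.4471, 0.3795, 0.0607]
tool_rot: [-180.0, -0.0, 154.6]
force: [-1.4, -1.2, 1.7]
grip_width: 0.001
grasp_force: 1.2
```

{"op": "servo_tool", "data": {"series": [[[0,0,0.003,0,0,0,0],[0,0,0.005,0,0,0,0],[0,0,0.005,0,0,0,0],[0,0,0.005,0,0,0,0]]]}}

```text
time_s: 2.78
tool_pos: [0.4472, 0.3795, 0.0592]
tool_rot: [-180.0, -0.0, 154.6]
force: [-1.7, -2.5, 4.7]
grip_width: 0.0005
grasp_force: 1.9
```

{"op": "servo_tool", "data": {"series": [[[0,0,-0.05,0,0,0,0],[0,0,-0.05,0,0,0,0],[-0.05,-0.066,-0.05,0,0,0,0],[-0.102,-0.132,-0.05,0,0,0,0],[-0.102,-0.132,-0.05,0,0,0,0],[-0.102,-0.132,-0.05,0,0,0,0],[-0.102,-0.132,-0.03,0,0,0,0],[-0.102,-0.132,-0.014,0,0,0,0],[-0.102,-0.132,-0.006,0,0,0,0],[-0.102,-0.132,0,0,0,0,0],[-0.102,-0.132,0,0,0,0,0],[-0.102,-0.132,0,0,0,0,0]]]}}

```text
time_s: 3.78
tool_pos: [0.4576, 0.331, 0.0588]
tool_rot: [-180.0, -0.0, 154.6]
force: [0.2, -0.2, -0.2]
grip_width: 0.0004
grasp_force: 0.0
```

No force at 58.8 mm, so key 2 is the latched one. I'll descend gently until contact.

{"op": "servo_tool", "data": {"series": [[[0,0,0.004,0,0,0,0],[0,0,0.007,0,0,0,0],[0,0,0.009,0,0,0,0],[0,0,0.011,0,0,0,0],[0,0,0.011,0,0,0,0],[0,0,0.011,0,0,0,0]]]}}

```text
time_s: 4.28
tool_pos: [0.458, 0.3309, 0.0565]
tool_rot: [180.0, 0.0, 154.6]
force: [-1.4, -0.2, 5.4]
grip_width: 0.0005
grasp_force: 2.5
```

{"op": "servo_tool", "data": {"series": [[[0,0,-0.062,0,0,0,0],[0,0,-0.062,0,0,0,0],[-0.05,-0.066,-0.062,0,0,0,0],[-0.102,-0.132,-0.062,0,0,0,0],[-0.102,-0.132,-0.062,0,0,0,0],[-0.102,-0.132,-0.062,0,0,0,0],[-0.102,-0.132,-0.04,0,0,0,0],[-0.102,-0.132,-0.022,0,0,0,0],[-0.102,-0.132,-0.015,0,0,0,0],[-0.102,-0.132,-0.01,0,0,0,0],[-0.102,-0.132,-0.01,0,0,0,0],[-0.102,-0.132,-0.01,0,0,0,0]]]}}

```text
time_s: 5.28
tool_pos: [0.4682, 0.2828, 0.059]
tool_rot: [180.0, -0.0, 154.6]
force: [-2.1, 0.9, 3.3]
grip_width: 0.0005
grasp_force: 1.7
```

Key 3 gives contact at the up height. Next is key 4.

{"op": "servo_tool", "data": {"series": [[[0,0,-0.052,0,0,0,0],[0,0,-0.052,0,0,0,0],[-0.05,-0.066,-0.052,0,0,0,0],[-0.102,-0.132,-0.052,0,0,0,0],[-0.102,-0.132,-0.052,0,0,0,0],[-0.102,-0.132,-0.052,0,0,0,0],[-0.102,-0.132,-0.03,0,0,0,0],[-0.102,-0.132,-0.012,0,0,0,0],[-0.102,-0.132,-0.005,0,0,0,0],[-0.102,-0.132,0,0,0,0,0],[-0.102,-0.132,0,0,0,0,0],[-0.102,-0.132,0,0,0,0,0]]]}}

```text
time_s: 6.28
tool_pos: [0.4788, 0.2339, 0.0589]
tool_rot: [180.0, -0.0, 154.6]
force: [-0.5, 1.2, 3.3]
grip_width: 0.0006
grasp_force: 1.7
```

All four keys are tapped. Now back to key 2 to press it.

{"op": "servo_tool", "data": {"series": [[[0,0,-0.052,0,0,0,0],[0,0,-0.052,0,0,0,0],[0.1,0.132,-0.052,0,0,0,0],[0.204,0.264,-0.052,0,0,0,0],[0.204,0.264,-0.052,0,0,0,0],[0.204,0.264,-0.052,0,0,0,0],[0.204,0.264,-0.02,0,0,0,0],[0.204,0.264,0.005,0,0,0,0],[0.204,0.264,0.015,0,0,0,0],[0.204,0.264,0.021,0,0,0,0],[0.204,0.264,0.025,0,0,0,0],[0.204,0.264,0.025,0,0,0,0]]]}}

```text
time_s: 7.28
tool_pos: [0.4585, 0.3293, 0.0524]
tool_rot: [-180.0, -0.0, 154.4]
force: [-3.1, -1.7, 11.0]
grip_width: 0.0005
grasp_force: 5.5
```

{"op": "servo_tool", "data": {"series": [[[0,0,0.003,0,0,0,0],[0,0,0.003,0,0,0,0],[0,0,-0.03,0,0,0,0],[0,0,-0.1,0,0,0,0],[0,0,-0.2,0,0,0,0],[0,0,-0.3,0,0,0,0],[0.2,0.2,-0.4,0,0,0,0],[0.4,0.3,-0.4,0,0,0,0],[0.6,0.35,-0.4,0,0,0,0],[0.6,0.35,-0.4,0,0,0,0],[0.6,0.35,-0.4,0,0,0,0],[0.6,0.35,-0.4,0,0,0,0]]]}}

```text
time_s: 8.28
tool_pos: [0.3331, 0.5086, 0.1709]
tool_rot: [179.9, -0.3, 155.1]
force: [-1.8, 1.4, 0.0]
grip_width: 0.0007
grasp_force: 0.0
```

```bash
python3 - <<'E'
from h import *
c,P=cam("top"); cv2.imwrite("pics/t2.png",cv2.cvtColor(c["frame"],cv2.COLOR_RGB2BGR))
for k in K:
    m=(np.hypot(*(P[...,:2]-k).transpose(2,0,1))<.01); print(m.sum(),np.nanmedian(P[m],0).round(4))
to()
E
```

```text
60 [0.4458 0.378  0.0619]
60 [0.4563 0.3294 0.0617]
59 [0.4667 0.2828 0.0611]
60 [0.4774 0.2336 0.0618]
8.33 [0.3354 0.5064 0.1705] [180.    -0.18 155.01] F [0.2  0.67 0.57] 0.000411263670315956
```

View pics/t2.png

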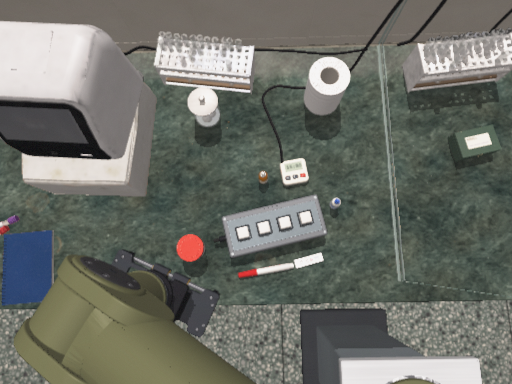

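The picture shows all four keys up, (243,232) to (305,217), at about 61–62 mm. The cup (190,248), marker and bottles are where they were, and the arm is clear.

```bash
python3 -c "
from h import *
print(env.sign_off())"
```

```text
the job is handed in; nothing more can be done
None
```

I tapped all four keys left to right, found key 2 latched and released it; the camera shows all four keys up and nothing moved, and the job is handed in (no verdict was returned).

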